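Bring a spread circlip down to its groove on the carousel axle

ROBOT

A 7-joint arm with a two-finger parallel gripper is mounted at the origin on the work surface. World frame = base frame: x ahead of the robot, y to its left, z up, the work surface at z = 0. Lengths are in m, angles in rad, forces in N, time in s.
With the tool pointing down it reaches from about 0.4 to 0.85 m from the base axis. Payload 4.5 kg.
Tool frame: the origin (TCP) lies at the very end of the fingers, on their centre line; the grasp point (between the pads) lies 19 mm behind it (r.pinch_z is the distance from the TCP to the grasp point, in m); z points along the fingers, y is the line along which they close (so a half turn about z gives the same grasp; the last joint's range is limited). The gripper opens to 88 mm and grips with 3 to 60 N. Pads are 18 mm wide; open, the fingers measure 123 mm over their backs; the gripper's body (75 mm by 187 mm) begins 45 mm behind the grasp point.
Start: joints at [0.034, 0.689, -0.195, 1.565, 0.157, 0.902, -0.215], TCP at [0.625, 0, 0.199] pointing down, gripper open.
Joint ranges: [-3.01, 3.01], [-0.46, 2.08], [-1.47, 1.51], [0.13, 2.56], [-1, 4.14], [0.04, 2.09], [-2.66, 2.66]. Speed limits (rad/s): [2.57, 2.57, 3.14, 3.14, 3.14, 3.14, 3.14].

INTERFACE

Orientations are given as a unit quaternion [x, y, z, w].
In Python, from plant import r, cams gives the robot as it stands.
- The arm moves only by the shell command python3 -m pendant 'ROWS' [FORCE]. ROWS is JSON, a list of rows, each a list of 3 entries, a list of its own where there are three numbers: the closure, from -1 (fully open) to 1 (shut), then the shift along the tool's x, y, z in mm, then the turn, a rotation vector about the tool's x, y, z in degrees. A call has 1 to 8 rows; each row shifts and turns the commanded pose from where the row before left it, along the tool's axes as they then stand; what a row does not reach is not made up. A row lasts 1/8 s, in which the tool goes at most 62.5 mm and 10.7 degrees, less where a joint would pass 70% of its speed; a pose out of reach is approached as far as the arm can. A call with a gripper value outside its range is refused whole. The fingers move at their own pace and stop on an object; FORCE is the grip in N (left out, the last holds). Time passes only in rows, so rows that do not move let the fingers close. It gives the time, the measured TCP pose, the force, the opening and the grip force at its end, in the units of the state.
- r.get_state(): the state, without advancing time (a new reading comes with each control period).
- cams.snapshot(name): name is "scene" or "side" or "wrist"; returns a dict with "img" (384x512x3 uint8, red, green, blue), "camera_matrix" (3x3 intrinsics, pixels), "camera_from_world" (4x4, takes a point from world to camera coordinates); the wrist camera has in their place "tool_from_camera" (4x4, takes a point from camera to tool coordinates, whose origin is the TCP and whose axes are the flange's). Camera axes: x right, y up, looking along -z (the intrinsics and any distortion apply to the point x, -y, -z); pixel columns grow to the right and rows downward; lengths in m; the calibration is good to about 2 mm. The wrist camera is an equidistant fisheye: a pixel r from the principal point sees the ray r / f radians off the axis. A picture is of the moment at which its call begins: read the wrist's pose just before it. There is no depth.
- r.finish_job(): hands the job in; it is judged then, once.
The state is a dict: "clock": time; "q": joint angles; "qd": joint speeds; "joint_torque": joint torques, N m; "tool_pos": TCP position; "eef_rot": TCP orientation; "contact_force": force on the tool from outside, world axes, zero at the start; "moment": the same for the moment, N m; "opening": opening from 0.0 (shut) to 1.0 (fully open); "finger_force": force on a finger pad.
Only numpy, scipy, OpenCV 4.12 (cv2) and the standard library are available. Lean on these libraries where they do the work, as an engineer would, in place of code of your own. Each camera call takes 0.05 s, during which the arm holds its last target. There are 200 camera calls.

TASK

Refit the circlip that keeps the sample carousel on its axle stub: pick up the bent-nose circlip pliers, whose tips already sit in the ring's eyes, squeeze the handles right up to their stop so that the ring is spread, and slide it from above down over the axle stub until it lies flat on the washer, level with the groove. Do not let it snap in: finish still holding the pliers squeezed, with the ring open round the groove, because I want to check it before it closes. Leave the bottle, the vial and the beaker where they stand.

Things in the scene. Friction and masses are not known exactly. Their poses are not given: they have to be found in the camera images.
- pliers_grip (a point): Bent-nose circlip pliers, grey handles, 180 mm long, 0.2 kg, lying level on a low rest. Point midway between the two handles where they are gripped, half-way up; x runs along the pliers to the tips, z up. Handles: one either side (y), 12 mm high, 9 mm thick. Over their outer faces here: 65 mm at rest (each face flares 0.18 rad to the rear), 44 mm and parallel at the stop. Pivot 55 mm ahead.
- handle_left (a joint): Angle of one handle: 0 at rest (ring closed), grows as the handles are squeezed together, 0.18 rad at the stop (ring fully spread). The other handle moves alike. A spring pushes back with 4 N on each handle at rest, rising to 12 N at the stop, when gripped at the grip point; beyond that the stop takes the load.
- ring_center (a point): Circlip, an open steel ring 2.5 mm thick, 47 mm outside, lying level on the downturned pliers' tips, which stay in its eyes. Bore 38 mm at rest (too small for the axle), 44 mm when fully spread. Point: centre of the spread bore, mid-thickness; 126 mm ahead (+x) of the grip point, 18 mm below it. Axes parallel to the grip point's.
- axle_groove (a point): Upright steel axle stub, 40 mm in diameter, on a sample carousel (white box 200 mm square, turntable 184 mm across, its top 54 mm up). Point on the axis, half-way up the 3.4 mm groove, 72 mm above the bench; z up. The groove begins at the upper face of the 66 mm washer (70 mm up), so a ring lying on the washer is level with it. Stub end 17 mm above the point, 2.5 mm chamfer.
- rest: White instrument rest under the pliers, fixed. Origin: underside, below the pivot; x as the pliers. Base plate 5 mm thick, 100 mm wide, 165 mm long. The pliers lie on two cross walls, tops 28 mm above the bench, one under the pivot (x -2 to 10 mm), one under the handle ends (x -114 to -102 mm), each with 7 mm horns at its ends; between the walls there is room for fingers beside the handles.
- reagent_bottle: Bystander: white bottle, 52 mm in diameter, 100 mm tall, origin at the centre of its underside. To be left alone.
- vial: Bystander: small glass vial with grey cap, 26 mm in diameter, 50 mm tall, origin at the centre of its underside. To be left alone.
- beaker: Bystander: small open white beaker, 64 mm in diameter, 60 mm tall, origin at the centre of its underside. To be left alone.
Not all that is in view belongs to the job. What is shaped like the rest but orange, red or turquoise is not meant.

How it is judged:
By the outcome, as a careful person would: the job done as asked, in the order asked, and still so for the second after the job is handed in, while the arm keeps its last pose, push and grip.
It also fails if it takes over 40 s, if anything falls off the work surface, if the arm or the gripper's body presses on something with over 40 N, if the wrist force passes 120 N, or if a joint passes its speed limit or range.

## Working session

There is one attempt and no reset: what is moved stays moved. The work goes in short steps, Python scripts to look and compute and a shell command to move; the robot and the scene stay as the last step left them, time stands still between calls to the robot, and variables do not carry over. Pictures are saved under pics/ and viewed, at most 10 in all, crops included, and the job is handed in when it is done.

```bash
mkdir -p pics; ls; cat > h.py <<'E'
import numpy as np, cv2
from scipy.spatial.transform import Rotation as R
from plant import r, cams
def snap(name,fn):
    s=r.get_state(); c=cams.snapshot(name); cv2.imwrite(fn,c["img"][:,:,::-1])
    np.savez(fn[:-4]+".npz",pos=s["tool_pos"],rot=s["eef_rot"],**c)
    return c
def ray(fn,u,v):
    d=np.load(fn+".npz"); K=d["camera_matrix"]
    p=np.array([(u-K[0,2])/K[0,0],(v-K[1,2])/K[1,1]])
    if "camera_from_world" in d:
        T=np.linalg.inv(d["camera_from_world"]); x=np.array([p[0],-p[1],-1])
    else:
        th=np.hypot(*p); s=np.sin(th)/max(th,1e-9); x=np.array([p[0]*s,-p[1]*s,-np.cos(th)])
        W=np.eye(4); W[:3,:3]=R.from_quat(d["rot"]).as_matrix(); W[:3,3]=d["pos"]
        T=W@d["tool_from_camera"]
    return T[:3,3],T[:3,:3]@x
def atz(fn,u,v,z):
    o,d=ray(fn,u,v); return o+d*(z-o[2])/d[2]
E
python3 - <<'E'
from h import *
print(r.get_state())
ims=[]
for n in ["scene","side","wrist"]:
    c=snap(n,f"pics/{n}0.png"); print(n,[ (k,np.round(v,4).tolist()) for k,v in c.items() if k!="img"])
    ims.append(c["img"])
E
```

```text
pics
{'clock': 0.0, 'q': array([ 0.0338146 ,  0.68997268, -0.19451616,  1.566306  ,  0.15728342,
        0.90253978, -0.21510253]), 'qd': array([-0.00026475, -0.00090876, -0.00057688,  0.00171941, -0.00067017,
        0.00104266, -0.00089191]), 'joint_torque': array([ 3.38560185e-04, -5.27571630e+01, -1.26686912e+00, -1.53434461e+01,
       -5.26333472e-02,  6.56995355e-03,  1.65937727e-04]), 'tool_pos': array([ 6.24300717e-01, -6.04629578e-05,  1.98427358e-01]), 'eef_rot': array([ 7.07087396e-01,  7.07125570e-01, -6.91588620e-04, -6.03490423e-04]), 'contact_force': array([-0.28959804,  0.47586223,  0.11227159]), 'moment': array([ 0.01553419,  0.02729753, -0.02265225]), 'finger_force': 0.0, 'opening': 1.0000920619537592}
scene [('camera_matrix', [[493.357, 0.0, 264.4314], [0.0, 493.357, 191.2862], [0.0, 0.0, 1.0]]), ('camera_from_world', [[0.27, 0.9628, 0.01, -0.1457], [-0.6321, 0.1694, 0.7561, 0.2809], [0.7263, -0.2105, 0.6543, -1.8052], [0.0, 0.0, 0.0, 1.0]])]
side [('camera_matrix', [[399.231, 0.0, 257.3844], [0.0, 399.231, 191.9135], [0.0, 0.0, 1.0]]), ('camera_from_world', [[-0.8901, -0.4552, 0.0223, 0.5016], [0.2561, -0.4591, 0.8506, -0.2051], [-0.377, 0.7629, 0.5253, -1.0278], [0.0, 0.0, 0.0, 1.0]])]
wrist [('camera_matrix', [[297.3186, 0.0, 252.9444], [0.0, 297.3186, 195.7179], [0.0, 0.0, 1.0]]), ('tool_from_camera', [[-0.0009, 0.9566, 0.2914, 0.075], [1.0, 0.0007, 0.0009, 0.0001], [0.0007, 0.2914, -0.9566, -0.1846], [0.0, 0.0, 0.0, 1.0]])]
```

View pics/scene0.png

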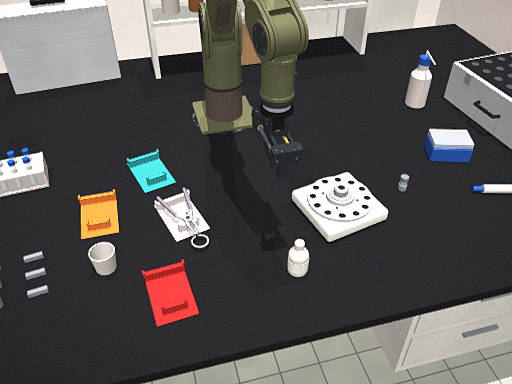

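View pics/wrist0.png

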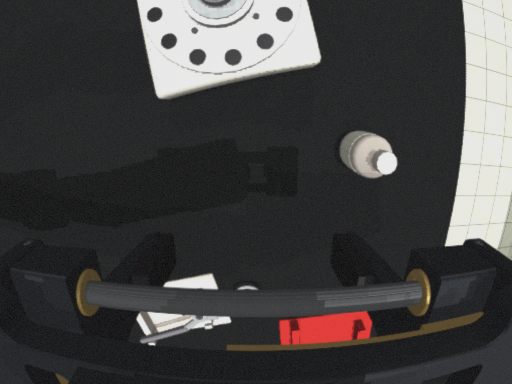

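Scene view: the white rest with the pliers is at (182,213) with the ring at (201,241), and the carousel axle is at (341,190). The lookalike rests are orange (99,213), turquoise (151,170) and red (171,290). I choose the white one. The wrist view sees the carousel, the bottle and part of the rest. Next is one close crop to check the choice.

```bash
python3 - <<'E'
from h import *
a=cv2.imread("pics/scene0.png")
f=lambda x0,y0,w,h:cv2.resize(a[y0:y0+h,x0:x0+w],(400,w and 400*h//w),interpolation=cv2.INTER_CUBIC)
A=f(145,180,80,80);B=f(300,160,80,80)
cv2.imwrite("pics/c1.png",np.hstack([A,B]))
E
```

```text
(no output)
```

View pics/c1.png

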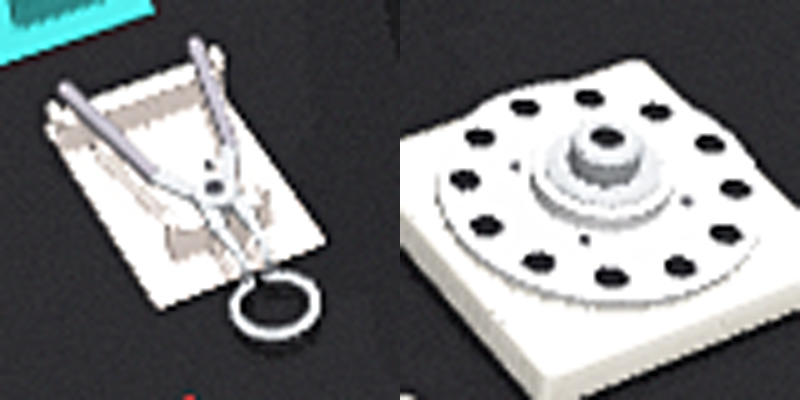

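View pics/side0.png

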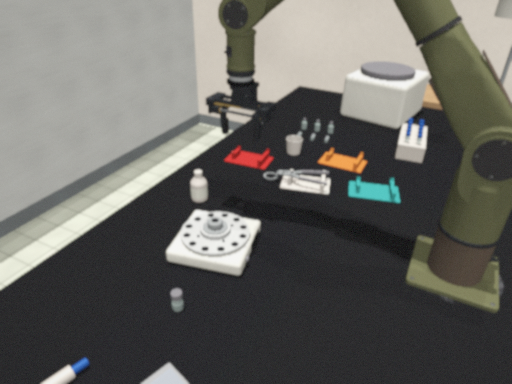

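The crop shows grey pliers on the white rest, with the pivot at about (187.8,217.2), the ring at (200.2,240.8) and the handle ends at (158.2,198) and (184,188.4). The axle top is at (341.2,187.4). The side view agrees, with the pliers at (305,182) and the axle at (215,224).

```bash
python3 - <<'E'
from h import *
S="pics/scene0"
p=atz(S,187.8,217.2,.042);rg=atz(S,200.2,240.8,.016);a=atz(S,158.2,198,.038);b=atz(S,184,188.4,.038);ax=atz(S,341.2,187.4,.089)
for n,x in zip("piv ring hl hr axle bottle vial beaker".split(),[p,rg,a,b,ax,atz(S,299,242,.1),atz(S,404,177,.05),atz(S,102,248,.06)]): print(n,x.round(4))
m=(a+b)/2; d=rg-m; d[2]=0
print("len hand-ring",np.linalg.norm(d),"yaw",np.degrees(np.arctan2(d[1],d[0])),"piv-ring",np.linalg.norm((rg-p)[:2]),np.degrees(np.arctan2(*(rg-p)[1::-1])))
u=d/np.linalg.norm(d); print("grip from ring",rg-.126*u,"from pivot",p-.055*u, "side axle",atz("pics/side0",215,219,.089), "side ring",atz("pics/side0",271,176,.016))
print(R.from_quat(r.get_state()["eef_rot"]).as_matrix().round(3))
E
```

```text
piv [ 0.5471 -0.2178  0.042 ]
ring [ 0.6174 -0.1984  0.016 ]
hl [ 0.4433 -0.286   0.038 ]
hr [ 0.4205 -0.2092  0.038 ]
axle [0.5889 0.2055 0.089 ]
bottle [0.7636 0.0228 0.1   ]
vial [0.5513 0.4257 0.05  ]
beaker [ 0.6202 -0.4413  0.06  ]
len hand-ring 0.19200619385399997 yaw 14.870069725766234 piv-ring 0.07297136064286429 15.447292004779678
grip from ring [ 0.49566931 -0.23069833  0.016     ] from pivot [ 0.4939562 -0.2319138  0.042    ] side axle [0.5880104  0.20121149 0.089     ] side ring [ 0.61135659 -0.19766117  0.016     ]
[[-0.     1.    -0.001]
 [ 1.     0.    -0.   ]
 [-0.    -0.001 -1.   ]]
```

Sizes check out: ring to handle ends measures 192 mm, yaw 15° and pivot to ring 73 mm. Grip is at about (0.495,-0.231). I'll move above it and turn so that tool x points along the pliers.

```bash
python3 -m pendant '[[-1,[-46,-26,10],[0,0,0]],[-1,[-46,-26,10],[0,0,0]],[-1,[-46,-26,10],[0,0,0]],[-1,[-46,-26,10],[0,0,0]],[-1,[-47,-25,10],[0,0,0]]]' 40; python3 -m pendant '[[-1,[0,0,0],[0,0,10]],[-1,[0,0,0],[0,0,10]],[-1,[0,0,0],[0,0,10]],[-1,[0,0,0],[0,0,10]],[-1,[0,0,0],[0,0,10]],[-1,[0,0,0],[0,0,10]],[-1,[0,0,0],[0,0,10]],[-1,[0,0,0],[0,0,5]]]'; python3 -m pendant '[[-1,[0,0,0],[0,0,0]],[-1,[0,0,0],[0,0,0]]]'
python3 - <<'E'
from h import *
snap("wrist","pics/w1.png"); s=r.get_state(); print(s["q"].round(3),R.from_quat(s["eef_rot"]).as_matrix().round(3))
a=cv2.imread("pics/w1.png"); cv2.imwrite("pics/w1b.png",cv2.resize(a[130:384,86:426],(800,598),interpolation=cv2.INTER_CUBIC))
E
```

```text
clock: 0.78
tool_pos: [0.495, -0.2323, 0.1488]
eef_rot: [0.707, 0.707, -0.0, -0.0]
contact_force: [1.0, -0.9, 0.1]
opening: 0.999
finger_force: 0.0
clock: 1.78
tool_pos: [0.4959, -0.2307, 0.149]
eef_rot: [0.992, 0.129, -0.0, -0.0]
contact_force: [-0.1, 0.2, -0.2]
opening: 1.003
finger_force: 0.0
clock: 2.02
tool_pos: [0.496, -0.2309, 0.1491]
eef_rot: [0.991, 0.131, -0.0, -0.0]
contact_force: [-0.4, 0.4, -0.7]
opening: 0.997
finger_force: 0.0
[ 0.252  0.663  0.166  1.866 -0.174  0.628 -0.783] [[ 0.966  0.26  -0.   ]
 [ 0.26  -0.966  0.   ]
 [ 0.    -0.    -1.   ]]
```

View pics/w1.png

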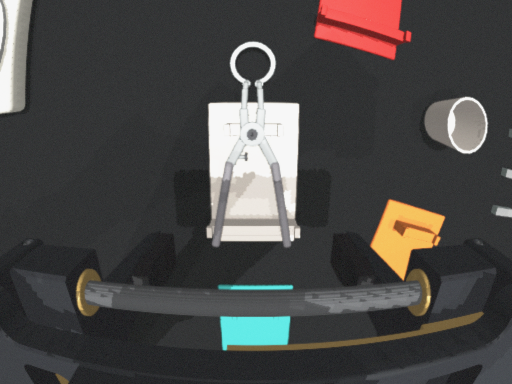

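Wrist view: pliers directly beneath and aligned, with the ring at (252.5,64), the pivot at (252.5,134) and the handle ends at (217,243) and (287.5,243).

```bash
python3 - <<'E'
from h import *
W="pics/w1"
p=atz(W,252.3,134,.042);rg=atz(W,252.7,64,.016);a=atz(W,217,241,.038);b=atz(W,287.5,241,.038)
s=np.load(W+".npz");M=R.from_quat(s["rot"]).as_matrix()
for n,x in dict(piv=p,ring=rg,hl=a,hr=b,mid=(a+b)/2).items(): print(n,x.round(4),"tool mm",(M.T@(x-s["pos"])*1e3).round(1))
print(np.linalg.norm(rg-p)*1e3)
E
```

```text
piv [ 0.5436 -0.2177  0.042 ] tool mm [ 49.4  -0.3 107.1]
ring [ 0.6141 -0.1991  0.016 ] tool mm [122.4   0.2 133.1]
hl [ 0.4209 -0.2102  0.038 ] tool mm [-67.1 -39.5 111.1]
hr [ 0.4411 -0.2854  0.038 ] tool mm [-67.2  38.4 111.1]
mid [ 0.431  -0.2478  0.038 ] tool mm [-67.1  -0.6 111.1]
77.42951570233014
```

Shift -4 mm in tool x and descend so that the grasp point is at z=34 mm, with the TCP at 15 mm.

```bash
python3 -m pendant '[[-1,[-4,0,30],[0,0,0]],[-1,[0,0,35],[0,0,0]],[-1,[0,0,30],[0,0,0]],[-1,[0,0,25],[0,0,0]],[-1,[0,0,14],[0,0,0]],[-1,[0,0,0],[0,0,0]],[-1,[0,0,0],[0,0,0]]]'
python3 -m pendant '[[0.0,[0,0,0],[0,0,0]],[0.3,[0,0,0],[0,0,0]],[0.5,[0,0,0],[0,0,0]],[0.7,[0,0,0],[0,0,0]],[1,[0,0,0],[0,0,0]],[1,[0,0,0],[0,0,0]],[1,[0,0,0],[0,0,0]],[1,[0,0,0],[0,0,0]]]' 45
python3 -m pendant '[[1,[0,0,0],[0,0,0]],[1,[0,0,0],[0,0,0]],[1,[0,0,0],[0,0,0]],[1,[0,0,0],[0,0,0]]]' 45
python3 - <<'E'
from h import *
snap("wrist","pics/w2.png"); s=r.get_state(); print(s["opening"]*88)
E
```

```text
clock: 2.95
tool_pos: [0.4928, -0.2324, 0.016]
eef_rot: [0.991, 0.131, 0.001, 0.0]
contact_force: [0.1, 0.3, 0.7]
opening: 1.006
finger_force: 0.0
clock: 3.95
tool_pos: [0.4922, -0.232, 0.0152]
eef_rot: [0.991, 0.131, 0.0, -0.0]
contact_force: [-0.8, -0.1, 0.1]
opening: 0.117
finger_force: 0.0
clock: 4.45
tool_pos: [0.4922, -0.232, 0.0153]
eef_rot: [0.991, 0.131, 0.0, -0.0]
contact_force: [-0.3, 0.3, 0.0]
opening: 0.004
finger_force: 0.0
0.32536491383298466
```

View pics/w2.png

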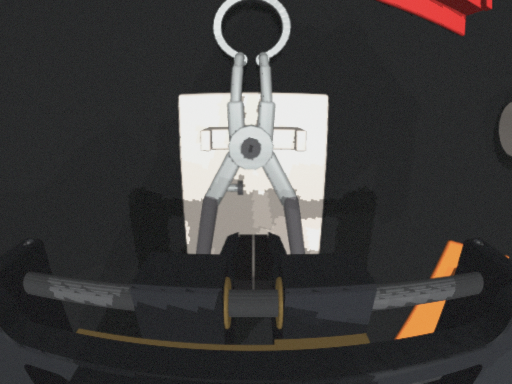

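The fingers shut completely (opening 0) while the handles at (207,225) and (294,225) look unmoved. The fingertips are at (253,240), so I check my heights from the scale before anything else.

```bash
python3 - <<'E'
from h import *
W="pics/w2"
s=np.load(W+".npz");M=R.from_quat(s["rot"]).as_matrix()
f=lambda u,v,z:(M.T@(atz(W,u,v,z)-s["pos"])*1e3).round(1)
for n,a in dict(piv=(251,148,.042),ring=(252,28,.016),bl=(180,95,.005),br=(327,95,.005),handL=(208,225,.036),handR=(294,225,.036),fing=(253,236,s["pos"][2])).items(): print(n,f(*a))
snap("side","pics/s2.png");snap("scene","pics/sc2.png")
a=cv2.imread("pics/s2.png")[130:230,240:370];b=cv2.imread("pics/sc2.png")[150:270,130:250]
cv2.imwrite("pics/s2b.png",np.hstack([cv2.resize(a,(400,400*100//130),interpolation=2),cv2.resize(b,(400,400),interpolation=2)[:307]]))
E
```

```text
piv [ 53.6  -0.9 -26.7]
ring [125.7  -0.3  -0.7]
bl [ 84.9 -47.6  10.3]
br [84.9 48.8 10.3]
handL [  6.9 -26.9 -20.7]
handR [  6.8  24.7 -20.7]
fing [-9.8  0.1 -0. ]
```

View pics/s2b.png

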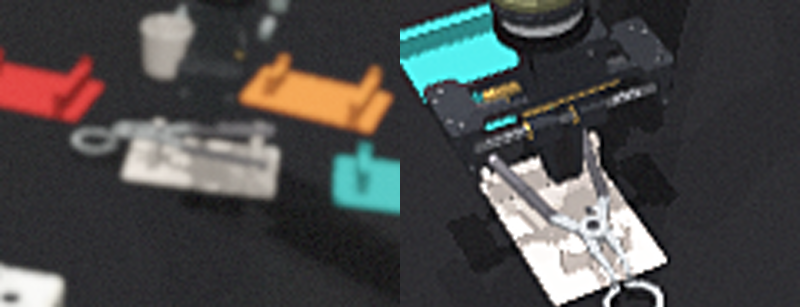

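```bash
python3 - <<'E'
from h import *
print(r.get_state()["tool_pos"], r.get_state()["clock"])
for W,o,k in (("pics/sc2",(130,150),400/120),("pics/s2",(240,130),400/130)):
    s=np.load(W+".npz")
    for z in (.0153,.034,.079,.15):
        c=s["camera_from_world"]@np.r_[s["pos"][:2],z,1]; uv=s["camera_matrix"]@np.array([c[0],-c[1],-c[2]]); uv=uv[:2]/uv[2]
        print(W,z,uv.round(1),"crop",((uv-o)*k).round(0))
E
```

```text
[ 0.49217493 -0.23197938  0.01521919] 4.6
pics/sc2 0.0153 [180.6 211.9] crop [169. 206.]
pics/sc2 0.034 [179.9 207. ] crop [166. 190.]
pics/sc2 0.079 [178.2 194.9] crop [161. 150.]
pics/sc2 0.15 [175.4 174.6] crop [151.  82.]
pics/s2 0.0153 [306.3 180.2] crop [204. 155.]
pics/s2 0.034 [306.8 175.5] crop [206. 140.]
pics/s2 0.079 [308.  163.9] crop [209. 104.]
pics/s2 0.15 [309.9 144.7] crop [215.  45.]
```

The body height matches the reported pose, but the fingertips look about 20–25 mm short of the TCP. I'll make one brightened close-up of the existing pictures to settle it.

```bash
python3 - <<'E'
from h import *
g=lambda f,x,y,w,h:cv2.resize((255*(cv2.imread(f)[y:y+h,x:x+w]/255.)**.45).astype(np.uint8),(400,300),interpolation=2)
m=np.vstack([np.hstack([g("pics/sc2.png",140,160,80,60),g("pics/s2.png",265,140,80,60)]),np.hstack([g("pics/w2.png",183,180,140,105),g("pics/w1.png",86,200,333,184)])])
cv2.imwrite("pics/m.png",m)
E
```

```text
(no output)
```

View pics/m.png

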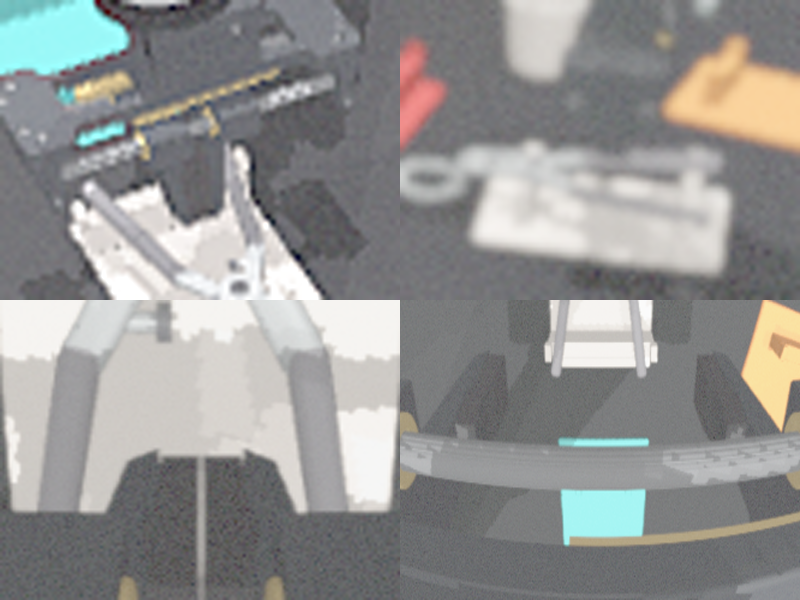

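The close-up shows the shut fingertips above the handles. In the scene view they are at (180,204), so about z 0.045–0.05; in the wrist view they are at row 234. The true finger ends therefore lie about 30–35 mm behind the reported TCP. I'll check `r.pinch_z`, then open and lower in small, force-watched steps.

```bash
python3 - <<'E'
from h import *
print(r.pinch_z,[a for a in dir(r) if a[0]!='_'])
E
python3 -m pendant '[[-1,[0,0,-2],[0,0,0]],[-1,[0,0,0],[0,0,0]],[-1,[0,0,0],[0,0,0]],[-1,[0,0,0],[0,0,0]],[-1,[0,0,0],[0,0,0]],[-1,[0,0,0],[0,0,0]],[-1,[0,0,0],[0,0,0]]]'
python3 -m pendant '[[-1,[0,0,4],[0,0,0]],[-1,[0,0,3],[0,0,0]],[-1,[0,0,0],[0,0,0]]]'
python3 - <<'E'
from h import *
# tip tops from pictures: line of sight at the finger-end pixels met with the tool's plane x=+9 / x=0
for W,u,v in (("pics/sc2",180,204.4),("pics/w2",253,234)):
    s=np.load(W+".npz"); M=R.from_quat(s["rot"]).as_matrix(); o,d=ray(W,u,v); o=M.T@(o-s["pos"]); d=M.T@d
    for x in (0,.006,.009,.011): print(W,x,((o+d*(x-o[0])/d[0])*1e3).round(1))
E
```

```text
0.0187 ['Unreachable', 'finish_job', 'get_state', 'pinch_z']
clock: 5.48
tool_pos: [0.4922, -0.232, 0.0172]
eef_rot: [0.991, 0.131, 0.0, -0.0]
contact_force: [0.3, 0.2, 0.0]
opening: 0.775
finger_force: 0.0
clock: 5.85
tool_pos: [0.4919, -0.2319, 0.0098]
eef_rot: [0.991, 0.131, -0.0, -0.0]
contact_force: [-0.4, 0.0, 0.4]
opening: 1.0
finger_force: 0.0
pics/sc2 0 [  0.   -1.3 -28. ]
pics/sc2 0.006 [  6.    0.6 -33.6]
pics/sc2 0.009 [  9.    1.6 -36.4]
pics/sc2 0.011 [ 11.    2.3 -38.3]
pics/w2 0 [  0.    0.1 -18.3]
pics/w2 0.006 [  6.    0.1 -31.6]
pics/w2 0.009 [  9.    0.1 -38.3]
pics/w2 0.011 [ 11.    0.1 -42.7]
```

Both views agree that the finger ends lie about 36 mm behind the reported TCP. So the reported z must be about -0.020 for the tips to be at 15 mm. Lowering with force checks.

```bash
python3 -m pendant '[[-1,[0,0,4],[0,0,0]],[-1,[0,0,4],[0,0,0]],[-1,[0,0,0],[0,0,0]]]'; python3 -m pendant '[[-1,[0,0,4],[0,0,0]],[-1,[0,0,4],[0,0,0]],[-1,[0,0,0],[0,0,0]]]'
```

```text
clock: 6.22
tool_pos: [0.4919, -0.2319, 0.0018]
eef_rot: [0.991, 0.131, -0.0, -0.0]
contact_force: [0.4, -1.0, -0.4]
opening: 1.001
finger_force: 0.0
clock: 6.6
tool_pos: [0.4919, -0.2319, -0.0061]
eef_rot: [0.991, 0.131, -0.0, -0.0]
contact_force: [0.3, 0.2, 0.4]
opening: 1.001
finger_force: 0.0
```

```bash
python3 -m pendant '[[-1,[1.5,0,4],[0,0,0]],[-1,[0,0,4],[0,0,0]],[-1,[0,0,0],[0,0,0]]]'
python3 -m pendant '[[-1,[0,0,4],[0,0,0]],[-1,[0,0,2],[0,0,0]],[-1,[0,0,0],[0,0,0]]]'
```

```text
clock: 6.98
tool_pos: [0.4934, -0.2315, -0.0141]
eef_rot: [0.991, 0.131, -0.0, -0.0]
contact_force: [0.0, -0.8, 0.0]
opening: 0.998
finger_force: 0.0
clock: 7.35
tool_pos: [0.4935, -0.2316, -0.02]
eef_rot: [0.991, 0.131, -0.0, -0.0]
contact_force: [0.5, 0.1, 0.8]
opening: 1.001
finger_force: 0.0
```

No contact at a reported z of -0.020, which confirms the offset. Shift back 2 mm and squeeze.

```bash
python3 -m pendant '[[-1,[-2,0,0],[0,0,0]],[-0.3,[0,0,0],[0,0,0]],[0,[0,0,0],[0,0,0]],[0,[0,0,0],[0,0,0]],[0,[0,0,0],[0,0,0]],[0,[0,0,0],[0,0,0]]]' 45
python3 -m pendant '[[0.3,[0,0,0],[0,0,0]],[0.6,[0,0,0],[0,0,0]],[1,[0,0,0],[0,0,0]],[1,[0,0,0],[0,0,0]],[1,[0,0,0],[0,0,0]],[1,[0,0,0],[0,0,0]],[1,[0,0,0],[0,0,0]]]' 45
python3 - <<'E'
from h import *
snap("wrist","pics/w3.png"); s=r.get_state(); print(s["opening"]*88)
E
```

```text
clock: 8.1
tool_pos: [0.4913, -0.2322, -0.0197]
eef_rot: [0.991, 0.13, -0.0, -0.0]
contact_force: [-2.1, -0.3, 1.4]
opening: 0.502
finger_force: 11.5
clock: 8.98
tool_pos: [0.4915, -0.2322, -0.0197]
eef_rot: [0.991, 0.131, -0.0, -0.0]
contact_force: [-2.4, -0.4, 3.4]
opening: 0.477
finger_force: 45.0
41.80992892950325
```

The squeeze is at the stop: opening 42 mm at 45 N, against 44 mm nominal. Lift, then carry above the carousel.

```bash
python3 -m pendant '[[1,[0,0,-6],[0,0,0]],[1,[0,0,-14],[0,0,0]],[1,[0,0,-20],[0,0,0]],[1,[0,0,-20],[0,0,0]],[1,[0,0,-20],[0,0,0]],[1,[0,0,-20],[0,0,0]],[1,[0,0,0],[0,0,0]]]'
python3 -m pendant '[[1,[3,-14,0],[0,0,0]],[1,[6,-28,0],[0,0,0]],[1,[6,-28,0],[0,0,0]],[1,[6,-28,0],[0,0,0]],[1,[6,-28,0],[0,0,0]],[1,[6,-28,0],[0,0,0]],[1,[6,-28,0],[0,0,0]],[1,[6,-28,0],[0,0,0]]]'
python3 -m pendant '[[1,[6,-28,0],[0,0,0]],[1,[6,-28,0],[0,0,0]],[1,[6,-28,0],[0,0,0]],[1,[6,-28,0],[0,0,0]],[1,[6,-28,0],[0,0,0]],[1,[6,-28,0],[0,0,0]],[1,[3,-18,0],[0,0,0]],[1,[3,-14,0],[0,0,0]]]'
python3 -m pendant '[[1,[0,0,0],[0,0,0]],[1,[0,0,0],[0,0,0]],[1,[0,0,0],[0,0,0]]]'
python3 - <<'E'
from h import *
for n in ("wrist","scene","side"): snap(n,f"pics/{n}4.png")
s=r.get_state(); print(s["opening"]*88,s["q"].round(2),R.from_quat(s["eef_rot"]).as_matrix().round(4))
g=lambda f,x,y,w,h:cv2.resize(cv2.imread(f)[y:y+h,x:x+w],(400,400*h//w),interpolation=2)
m=np.vstack([np.hstack([g("pics/wrist4.png",180,0,150,112),g("pics/wrist4.png",100,0,300,224)[:298]]),np.hstack([g("pics/scene4.png",300,140,80,60),g("pics/side4.png",175,170,80,60)])])
cv2.imwrite("pics/m4.png",m)
E
```

```text
clock: 9.9
tool_pos: [0.4933, -0.2326, 0.0821]
eef_rot: [0.991, 0.131, 0.002, 0.001]
contact_force: [-0.2, -0.7, -2.2]
opening: 0.474
finger_force: 45.0
clock: 10.9
tool_pos: [0.4796, -0.0154, 0.0794]
eef_rot: [0.991, 0.131, -0.001, -0.0]
contact_force: [-0.3, -0.3, -1.8]
opening: 0.472
finger_force: 45.0
clock: 11.9
tool_pos: [0.468, 0.188, 0.0794]
eef_rot: [0.991, 0.132, -0.001, -0.0]
contact_force: [-0.1, 0.0, -2.4]
opening: 0.476
finger_force: 45.0
clock: 12.28
tool_pos: [0.4697, 0.1852, 0.0802]
eef_rot: [0.992, 0.13, -0.0, 0.0]
contact_force: [0.2, 0.3, -2.4]
opening: 0.473
finger_force: 45.0
41.408034775881355 [-0.61  0.75  0.24  2.04 -0.43  0.4  -1.34] [[ 9.662e-01  2.578e-01  1.000e-04]
 [ 2.578e-01 -9.662e-01 -2.000e-04]
 [ 1.000e-04  2.000e-04 -1.000e+00]]
```

View pics/m4.png

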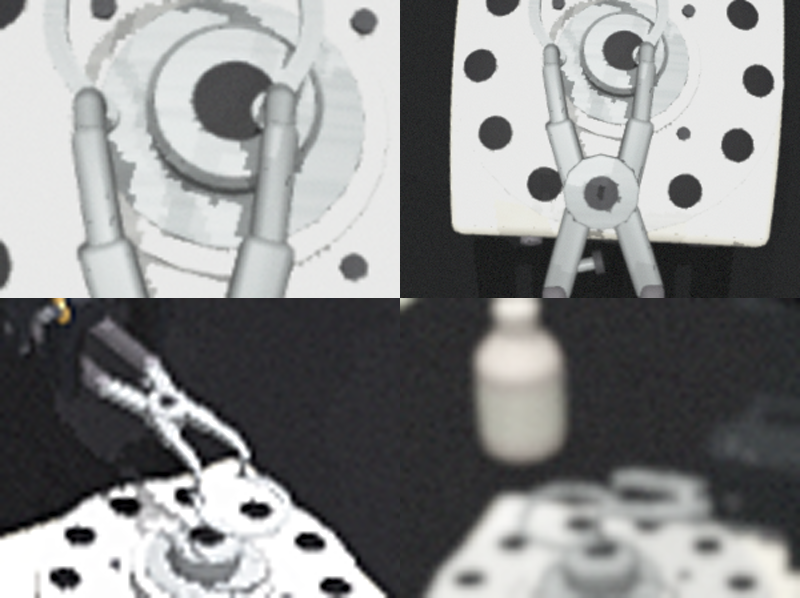

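The pliers are held squeezed. In the wrist image the axle bore is at about (267,37.5), the pivot at (251.5,144) and the jaw tips at (214,36) and (286,36). In the scene view the ring is at about (349,182). Working out the residual offset.

```bash
python3 - <<'E'
from h import *
def T(W,u,v,z):
    s=np.load(W+".npz");M=R.from_quat(s["rot"]).as_matrix();p=atz(W,u,v,z)
    return p.round(4),(M.T@(p-s["pos"])*1e3).round(1)
s=np.load("pics/wrist4.npz");print(s["pos"])
W="pics/wrist4"
print("hole w",T(W,267,37.5,.089)); print("hole w alt z.07 washer?",T(W,267,37.5,.085))
print("piv w",T(W,251.5,144,.142)); print("tips",T(W,213.75,35.6,.13),T(W,286,35.6,.13))
print("hole sc",T("pics/scene4",341.2,187.5,.089)); print("ring sc",T("pics/scene4",348.8,181.6,.116))
# washer rim (66mm,z=.07) and stub: fit via code: dark hole centroid in wrist
im=cv2.cvtColor(s["img"],cv2.COLOR_RGB2GRAY); 
for n,f,box in (("w4","wrist4",(240,15,290,65)),("sc0","scene0",(330,178,352,198)),):
    g=cv2.cvtColor(np.load(f"pics/{f}.npz")["img"],cv2.COLOR_RGB2GRAY)[box[1]:box[3],box[0]:box[2]]
    m=(g<90).astype(np.uint8); k,l,st,c=cv2.connectedComponentsWithStats(m)
    for i in range(1,k):
        if st[i,4]>12: print(n,c[i]+box[:2],st[i], T(f"pics/{f}",*(c[i]+box[:2]),.089))
E
```

```text
[0.46968935 0.1852116  0.08024378]
hole w (array([0.5855, 0.2074, 0.089 ]), array([117.6,   8.4,  -8.8]))
hole w alt z.07 washer? (array([0.5864, 0.2074, 0.085 ]), array([118.5,   8.6,  -4.8]))
piv w (array([0.5276, 0.2012, 0.142 ]), array([ 60.1,  -0.5, -61.8]))
tips (array([0.5705, 0.2301, 0.13  ]), array([108.9, -17.4, -49.8])) (array([0.5787, 0.1988, 0.13  ]), array([108.8,  14.9, -49.8]))
hole sc (array([0.5893, 0.2053, 0.089 ]), array([120.7,  11.5,  -8.7]))
ring sc (array([0.6004, 0.2197, 0.116 ]), array([135.1,   0.5, -35.7]))
w4 [265.85035211  37.06690141] [ 13   9  29  28 568] (array([0.5855, 0.2081, 0.089 ]), array([117.8,   7.7,  -8.8]))
sc0 [337.66666667 179.06666667] [ 5  0  6  3 15] (array([0.5526, 0.2097, 0.089 ]), array([209.8, -71.5, 109.5]))
sc0 [341.125  186.9375] [ 8  8  7  3 16] (array([0.587, 0.206, 0.089]), array([206.1, -37.1, 109.5]))
```

```bash
python3 - <<'E'
from h import *
a=np.load("pics/w3.npz");b=np.load("pics/wrist4.npz")
G=lambda d:cv2.cvtColor(d["img"],cv2.COLOR_RGB2GRAY)
t=G(a)[125:165,232:272]; m=cv2.matchTemplate(G(b),t,cv2.TM_CCOEFF_NORMED); print("pivot hub match w3->w4 shift",np.array(cv2.minMaxLoc(m)[3])-(232,125),cv2.minMaxLoc(m)[1])
for box in ((195,15,235,60),(268,15,308,60)):
    t=G(a)[box[1]:box[3],box[0]:box[2]]; m=cv2.matchTemplate(G(b)[:120],t,cv2.TM_CCOEFF_NORMED); print("tip match",np.array(cv2.minMaxLoc(m)[3])-box[:2],cv2.minMaxLoc(m)[1])
M=R.from_quat(a["rot"]).as_matrix();print(a["pos"])
print("piv w3",(M.T@(atz("pics/w3",251.5,144,.042)-a["pos"])*1e3).round(1))
# scene difference, and close-up composite
for n in ("scene","side"):
    d=cv2.absdiff(np.load(f"pics/{n}4.npz")["img"],np.load(f"pics/{n}0.npz")["img"]).max(2)
    cv2.imwrite(f"pics/d_{n}.png",cv2.convertScaleAbs(d,alpha=3))
g=lambda im,x,y,w,h:cv2.resize(im[y:y+h,x:x+w],(400,300),interpolation=2)
R3=cv2.imread("pics/w3.png")
cv2.imwrite("pics/m5.png",np.vstack([np.hstack([g(cv2.imread("pics/d_scene.png"),310,155,64,48),g(cv2.imread("pics/d_side.png"),190,195,64,48)]),np.hstack([g(R3,180,0,150,112),g(R3,186,90,133,100)])]))
E
```

```text
pivot hub match w3->w4 shift [1 0] 0.9862110614776611
tip match [170  17] 0.5594808459281921
tip match [92 42] 0.56154465675354
[ 0.49151506 -0.23215989 -0.01974657]
piv w3 [ 60.1  -0.5 -61.8]
```

View pics/m5.png

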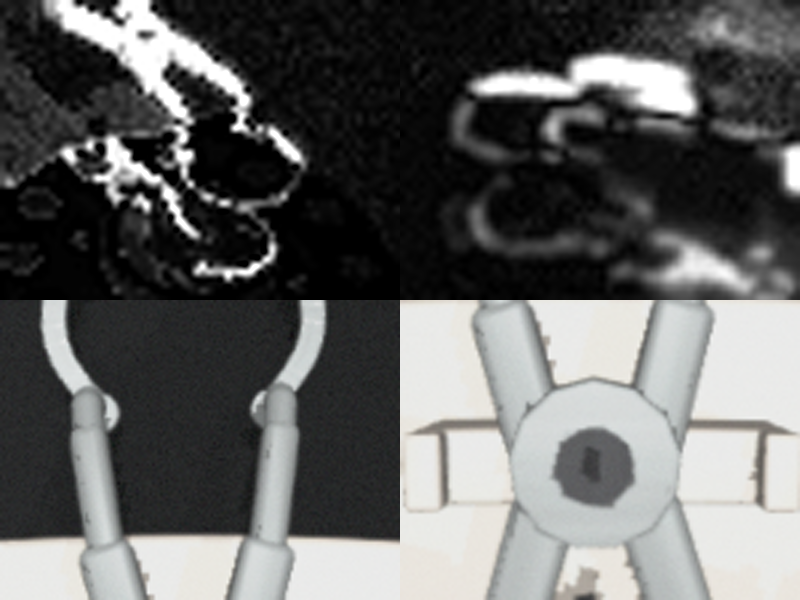

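The difference picture shows the spread ring outlined in the scene view. It is centred at (348.8,181.8) and about 19.4 px (53 mm) wide, with its shadow below it. The pivot's pixel did not change in the lift, so nothing slipped. Scene gives ring minus axle of +14.4 mm in tool x and -11 mm in tool y; wrist gives +13.5 and -10. Correct by (-14,+10.5) and lower to just above the stub.

```bash
python3 -m pendant '[[1,[-7,5,0],[0,0,0]],[1,[-7,5.5,0],[0,0,0]],[1,[0,0,5],[0,0,0]],[1,[0,0,8],[0,0,0]],[1,[0,0,4],[0,0,0]],[1,[0,0,0],[0,0,0]],[1,[0,0,0],[0,0,0]]]'
cat > fit.py <<'E'
from h import *
import sys
def proj(d,P):
    c=(d["camera_from_world"]@np.c_[P,np.ones(len(P))].T)[:3]; K=d["camera_matrix"]
    return K[0,0]*c[0]/-c[2]+K[0,2], K[1,1]*-c[1]/-c[2]+K[1,2]
th=np.linspace(0,2*np.pi,180)
def fitcirc(n,tag,ringz,guess,ref=True):
    d=np.load(f"pics/{n}{tag}.npz")
    D=cv2.absdiff(d["img"],np.load(f"pics/{n}0.npz")["img"]).max(2).astype(np.float32)
    D=np.minimum(D,40)   # ring edges: outer 53, exclude the tips' side
    best=[]
    for dx in np.arange(-8,8.1,.5):
        for dy in np.arange(-8,8.1,.5):
            c=guess+np.array([dx,dy])/1e3
            v=0
            for R_,w in ((.0255,1),(.0223,.7)):
                P=np.c_[c[0]+R_*np.cos(th),c[1]+R_*np.sin(th),np.full(180,ringz)]
                u,q=proj(d,P); v+=w*cv2.remap(D,u.astype(np.float32)[None],q.astype(np.float32)[None],1).mean()
            best.append((v,*c))
    best.sort(reverse=True); return np.round(best[:4],4)
E
python3 - <<'E'
from fit import *
print("scene hover",fitcirc("scene","4",.116,np.array([.600,.2195])))
print("side hover",fitcirc("side","4",.116,np.array([.600,.2195])))
for n in ("wrist","scene","side"): snap(n,f"pics/{n}6.png")
s=r.get_state();p=s["tool_pos"];print(p,s["contact_force"]);z=p[2]+.0357
for n in ("scene","side"): print(n,fitcirc(n,"6",z,p[:2]+.132*np.array([.966,.258])))
E
```

```text
clock: 13.3
tool_pos: [0.4589, 0.1727, 0.0632]
eef_rot: [0.991, 0.131, 0.0, -0.0]
contact_force: [0.3, 0.4, -1.9]
opening: 0.477
finger_force: 45.0
scene hover [[33.1562  0.5985  0.2185]
 [33.1252  0.599   0.218 ]
 [33.1204  0.599   0.2185]
 [33.0388  0.5985  0.218 ]]
side hover [[42.8419  0.598   0.215 ]
 [42.826   0.5985  0.2145]
 [42.8181  0.598   0.2145]
 [42.8058  0.5975  0.2175]]
[0.45895489 0.17273709 0.06337586] [ 0.5454857  -0.37933645 -1.54936378]
scene [[34.6932  0.589   0.2053]
 [34.6518  0.589   0.2048]
 [34.6517  0.5895  0.2053]
 [34.6377  0.5895  0.2048]]
side [[30.2463  0.5845  0.2073]
 [30.2141  0.584   0.2073]
 [30.1972  0.584   0.2078]
 [30.1872  0.5845  0.2078]]
```

In the same scene view the ring now fits at (0.589,0.205) against the axle at (0.589,0.2054). Descending, watching the force.

```bash
python3 -m pendant '[[1,[0,0,4],[0,0,0]],[1,[0,0,3],[0,0,0]],[1,[0,0,1],[0,0,0]],[1,[0,0,0],[0,0,0]]]';python3 -m pendant '[[1,[0,0,1.5],[0,0,0]],[1,[0,0,1.5],[0,0,0]],[1,[0,0,0],[0,0,0]]]'
```

```text
clock: 13.95
tool_pos: [0.4587, 0.1726, 0.0551]
eef_rot: [0.991, 0.131, -0.0, 0.0]
contact_force: [1.1, -0.0, -2.9]
opening: 0.474
finger_force: 45.0
clock: 14.32
tool_pos: [0.4589, 0.1726, 0.0522]
eef_rot: [0.991, 0.13, 0.0, 0.0]
contact_force: [0.3, 0.9, -0.9]
opening: 0.479
finger_force: 45.0
```

```bash
python3 -m pendant '[[1,[0,0,1.5],[0,0,0]],[1,[0,0,1.5],[0,0,0]],[1,[0,0,0],[0,0,0]]]';python3 -m pendant '[[1,[0,0,1.5],[0,0,0]],[1,[0,0,1.5],[0,0,0]],[1,[0,0,0],[0,0,0]]]'
```

```text
clock: 14.7
tool_pos: [0.4589, 0.1726, 0.0491]
eef_rot: [0.991, 0.13, 0.0, 0.0]
contact_force: [0.5, -0.2, -2.5]
opening: 0.478
finger_force: 45.0
clock: 15.08
tool_pos: [0.4589, 0.1726, 0.0461]
eef_rot: [0.991, 0.131, 0.0, 0.0]
contact_force: [1.0, -0.1, -1.1]
opening: 0.474
finger_force: 45.0
```

```bash
python3 -m pendant '[[1,[0,0,2],[0,0,0]],[1,[0,0,2],[0,0,0]],[1,[0,0,2],[0,0,0]],[1,[0,0,0],[0,0,0]],[1,[0,0,0],[0,0,0]]]';python3 -m pendant '[[1,[0,0,1],[0,0,0]],[1,[0,0,1],[0,0,0]],[1,[0,0,0],[0,0,0]],[1,[0,0,0],[0,0,0]]]';python3 -m pendant '[[1,[0,0,1],[0,0,0]],[1,[0,0,0],[0,0,0]],[1,[0,0,0],[0,0,0]]]'
```

```text
clock: 15.7
tool_pos: [0.4589, 0.1726, 0.0402]
eef_rot: [0.991, 0.131, 0.0, 0.0]
contact_force: [0.8, -0.7, -1.8]
opening: 0.474
finger_force: 45.0
clock: 16.2
tool_pos: [0.4588, 0.1726, 0.0382]
eef_rot: [0.991, 0.131, 0.0, -0.0]
contact_force: [1.2, -0.6, -2.4]
opening: 0.476
finger_force: 45.0
clock: 16.58
tool_pos: [0.4588, 0.1727, 0.0372]
eef_rot: [0.991, 0.131, 0.0, -0.0]
contact_force: [1.0, -0.4, -1.8]
opening: 0.472
finger_force: 45.0
```

```bash
for i in 1 2 3 ; do python3 -m pendant '[[1,[0,0,0.7],[0,0,0]],[1,[0,0,0],[0,0,0]],[1,[0,0,0],[0,0,0]]]' | grep -E 'pos|contact'; done
```

```text
tool_pos: [0.4584, 0.1727, 0.0365]
contact_force: [-1.0, -0.9, -1.4]
tool_pos: [0.4587, 0.1726, 0.0358]
contact_force: [0.1, -0.6, -1.5]
tool_pos: [0.4588, 0.1726, 0.0352]
contact_force: [-0.3, 0.5, -1.2]
```

```bash
for i in 1 2 3 ; do python3 -m pendant '[[1,[0,0,0.5],[0,0,0]],[1,[0,0,0],[0,0,0]],[1,[0,0,0],[0,0,0]]]' | grep -E 'pos|contact'; done; python3 -c "
from h import *
print(r.get_state()['moment'])"
```

```text
tool_pos: [0.4588, 0.1726, 0.0347]
contact_force: [-0.5, -0.1, -0.8]
tool_pos: [0.4588, 0.1726, 0.0341]
contact_force: [-0.4, 0.9, 0.1]
tool_pos: [0.4588, 0.1726, 0.0336]
contact_force: [-0.9, -0.7, 0.7]
[ 0.00971087  0.13845404 -0.00039984]
```

Force has been rising since tool z ≈ 0.0358, exactly the nominal washer contact. Back off most of the extra push so the ring lies flat, then check.

```bash
python3 -m pendant '[[1,[0,0,-1],[0,0,0]],[1,[0,0,0],[0,0,0]],[1,[0,0,0],[0,0,0]],[1,[0,0,0],[0,0,0]]]'; python3 - <<'E'
from fit import *
F=[]
for i in range(8):
    snap("wrist","pics/wrist7.png"); s=r.get_state();F.append(s["contact_force"])
print(np.mean(F,0),s["tool_pos"],s["moment"])
snap("scene","pics/scene7.png");p=s["tool_pos"]
for z in (.0655,.07125,.077,.083,.089): print(z,fitcirc("scene","7",z,np.array([.589,.205]))[0])
a=np.load("pics/w3.npz");b=np.load("pics/wrist7.npz");G=lambda d:cv2.cvtColor(d["img"],cv2.COLOR_RGB2GRAY)
m=cv2.matchTemplate(G(b),G(a)[125:165,232:272],3+2);print("hub shift",np.array(cv2.minMaxLoc(m)[3])-(232,125),cv2.minMaxLoc(m)[1])
E
```

```text
clock: 19.32
tool_pos: [0.4588, 0.1727, 0.0346]
eef_rot: [0.991, 0.131, 0.0, 0.0]
contact_force: [-1.2, 0.4, -0.8]
opening: 0.475
finger_force: 45.0
[-0.4065111  -0.32333099 -0.39561359] [0.45882438 0.17265465 0.03463705] [ 0.03752848  0.10969292 -0.00815874]
0.0655 [27.7354  0.582   0.208 ]
0.07125 [28.5162  0.583   0.2035]
0.077 [28.4088  0.589   0.2005]
0.083 [28.2857  0.595   0.1975]
0.089 [23.3041  0.597   0.197 ]
hub shift [0 0] 0.978078305721283
```

```bash
python3 -c "
from h import *
s=r.get_state();print(s['clock'],s['opening']*88,s['finger_force']);print(r.finish_job())"
```

```text
19.775 41.59379577418205 44.9998577311635
the job is handed in; nothing more can be done
None
```

Job handed in at 19.8 s: by force and height readings (I had no pictures left to view for a final look) the spread ring lies on the washer, level with the groove, with the pliers still squeezed to their stop at 45 N, and I did not touch the bottle, vial or beaker.

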